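# Eject a rock core from its sleeve in a soil-testing lab

### The job

Drive the seated rock core out of its steel sleeve: take the ejector from its rest, lower it foot first into the sleeve that holds the core, and push it down through the bore until the core drops onto the catch tray below and the ejector's collar sits flat on the sleeve's rim. Leave the ejector standing there, and do not touch the core with the gripper.

Things in the scene. Friction and masses are not known exactly. Their poses are not given: they have to be found in the camera images.
- core_center (a point): Centre of the brown-grey rock core to drive out: upright cylinder 48 mm across, 30 mm tall, 0.14 kg. Seated in one of two sleeves, its top 8 mm below the rim. Three spring leaves in the bore hold it: about 5 to 12 N beyond the ejector's weight drives it down, and it falls free at the latest 46 mm lower. Loose cores on the table are not part of the job.
- loaded_rim (a point): Centre of the mouth of the sleeve that holds the core, at rim height (124 mm above the table), z up. A fixed upright steel tube, 72 mm outside, bore 51 mm, 54 mm tall, open below, on a flange 108 mm across and four thin legs. The floor of a round catch tray (116 mm across, lip 14 mm) lies 118 mm below the rim, 64 mm below the sleeve.
- empty_rim (a point): Centre of the mouth (at the rim, 124 mm above the table, z up) of a second sleeve on legs, same size and look, its bore empty: not to be used.
- ejector_grip (a point): Centre of the black grip (24 mm across, 50 mm tall) of the ejector: upright steel rod, 0.35 kg, z up. Its foot disc, 30 mm across, ends 95 mm below this point; its flat collar, 68 mm across, spans 25 to 31 mm below. It hangs by the collar in the holed top plate (90 mm square, 80 mm high) of a fixed four-post rest. The broad-footed tamper on the table is not it.
Things that resemble listed ones, but are neither listed nor needed, are in the scene too. Leave any yellow look-alike of the part that bears core_center alone.

How it is judged:
On the way, in this order (a step that is already met when the one before it is completed fails the run):
1. the ejector's foot is in the bore of the loaded sleeve while the core is still inside (horizontal distance between ejector_grip and loaded_rim below 0.02 m and z of ejector_grip in the frame of loaded_rim below 0.093 m and z of core_center in the frame of loaded_rim above -0.055 m), for 0.05 s.
2. the core has dropped out below the sleeve (z of core_center in the frame of loaded_rim below -0.078 m), for 0.1 s.
At the end, for the whole second after the job is handed in: The core is at rest on the tray under its sleeve (centre 78 mm or more below the rim, within 55 mm of the bore axis); the ejector stands released and at rest in that sleeve, collar on the rim (grip centre under 37 mm above it, within 16 mm of the axis, tilt under 10 degrees) (z of core_center in the frame of loaded_rim below -0.078 m and horizontal distance between core_center and loaded_rim below 0.055 m and horizontal distance between ejector_grip and loaded_rim below 0.016 m and z of ejector_grip in the frame of loaded_rim below 0.037 m and angle between ejector_grip's own z axis and vertical below 0.17 rad and linear speed of each of core, ejector below 0.03 m/s); the robot touches nothing.
It fails at once if the gripper touches the core (contact force between the fingers and core above 1 N).
It also fails if it takes over 40 s, if anything falls off the work surface, if the arm or the gripper's body presses on something with over 40 N, if the wrist force passes 120 N, or if a joint passes its speed limit or range.

### The arm

A 6-joint arm with a two-finger parallel gripper is mounted at the origin on the work surface. World frame = base frame: x ahead of the robot, y to its left, z up, the work surface at z = 0. Lengths are in m, angles in rad, forces in N, time in s.
With the tool pointing down it reaches from about 0.3 to 0.825 m from the base axis. Payload 5.4 kg.
Tool frame: the origin (TCP) lies at the very end of the fingers, on their centre line; the grasp point (between the pads) lies 19 mm behind it; z points along the fingers, y is the line along which they close (so a half turn about z gives the same grasp; the last joint's range is limited). The gripper opens to 92 mm and grips with 3 to 60 N. Pads are 20 mm wide; open, the fingers measure 128 mm over their backs; the gripper's body (75 mm by 189 mm) begins 69 mm behind the grasp point.
Start: joints at [1.004, 0.158, 1.597, -0, 1.386, -0.21], TCP at [0.201, 0.539, 0.215] pointing down, gripper open.
Joint ranges: [-2.91, 2.91], [-0.94, 2.29], [0.18, 2.7], [-1.29, 4.43], [0.17, 2.64], [-3, 3]. Speed limits (rad/s): [2.57, 2.57, 3.14, 3.14, 3.14, 3.14].

### API

Orientations are given as a unit quaternion [w, x, y, z].
In Python, from station import * gives the robot as it stands.
- The arm moves only by the shell command python3 -m creep 'ROWS'. ROWS is a JSON object of lists of equal length, an entry for each row: "linear": the shift along the tool's x, y, z in mm, a list of three; "yaw": the turn about the tool's z in rad; "jaw": the finger opening in mm, from 0 to 91.9. In form: {"linear": [[x, y, z], ...], "yaw": [yaw, ...], "jaw": [jaw, ...]}. A call has 1 to 5 rows; each row shifts and turns the commanded pose from where the row before left it, along the tool's axes as they then stand; what a row does not reach is not made up. A row lasts 1/12 s, in which the tool goes at most 41.7 mm and 7.16 degrees, less where a joint would pass 70% of its speed; a pose out of reach is approached as far as the arm can. A call with a gripper value outside its range is refused whole. The fingers move at their own pace and stop on an object; the grip force is fixed at half the most. Time passes only in rows, so rows that do not move let the fingers close. It gives the time, the measured TCP pose, the force and the opening at its end, in the units of the state.
- read_state(): the state, without advancing time (a new reading comes with each control period).
- read_camera(name): name is "scene" or "top" or "wrist"; returns the picture (400x640x3 uint8, red, green, blue); there is no depth.
- get_calibration(name): a dict with "camera_matrix" (3x3 intrinsics, pixels), "world_from_camera" (4x4, takes a point from camera to world coordinates). Camera axes: x right, y down, z forward; pixel columns grow to the right and rows downward; lengths in m; the calibration is good to about 2 mm. A picture is of the moment at which its call begins: read the wrist's pose just before it. get_calibration takes no time and is no camera call; for the wrist camera it gives the pose at the moment of the call.
- sign_off(): hands the job in, once; it reports no verdict.
The state is a dict: "clock": time; "qpos": joint angles; "dq": joint speeds; "effort": joint torques, N m; "tool_pos": TCP position; "ee_rot": TCP orientation; "force": force on the tool from outside, world axes, zero at the start; "wrist_torque": the same for the moment, N m; "finger_gap": opening from 0.0 (shut) to 1.0 (fully open).
Only numpy, scipy, OpenCV 4.12 (cv2) and the standard library are available. Lean on these libraries where they do the work, as an engineer would, in place of code of your own. Each camera call takes 0.05 s, during which the arm holds its last target. There are 200 camera calls.

## Working session

There is one attempt and no reset: what is moved stays moved. The work goes in short steps, Python scripts to look and compute and a shell command to move; the robot and the scene stay as the last step left them, time stands still between calls to the robot, and variables do not carry over. Pictures are saved under pics/ and viewed, on a budget of 10 in all, crops included, one or two more only if the job needs it, and the job is handed in when it is done.

```bash
mkdir -p pics; cat > h.py <<'E'
from station import *
import numpy as np, cv2
def px2w(name,u,v,z,T=None):
    c=get_calibration(name);K=np.array(c["camera_matrix"]);T=np.array(c["world_from_camera"]) if T is None else T
    d=T[:3,:3]@np.linalg.solve(K,[u,v,1]);o=T[:3,3]
    return o+d*(z-o[2])/d[2]
def w2px(name,p):
    c=get_calibration(name);K=np.array(c["camera_matrix"]);T=np.linalg.inv(np.array(c["world_from_camera"]))
    q=K@(T[:3,:3]@np.array(p)+T[:3,3]);return q[:2]/q[2]
def snap(name,f):
    im=read_camera(name);cv2.imwrite(f"pics/{f}.png",cv2.cvtColor(im,cv2.COLOR_RGB2BGR));return im
E
python3 - <<'E'
from h import *
for n in("scene","top"):
    snap(n,n+"1"); c=get_calibration(n);print(n,np.round(c["camera_matrix"],1).tolist(),np.round(c["world_from_camera"],3).tolist())
print(read_state())
E
```

```text
scene [[387.4, 0.0, 321.1], [0.0, 387.4, 199.8], [0.0, 0.0, 1.0]] [[0.549, 0.545, -0.633, 1.048], [0.836, -0.356, 0.418, -0.332], [0.003, -0.759, -0.651, 0.643], [0.0, 0.0, 0.0, 1.0]]
top [[469.4, 0.0, 322.7], [0.0, 469.4, 197.6], [0.0, 0.0, 1.0]] [[-0.027, -0.996, 0.089, 0.443], [-1.0, 0.026, -0.014, 0.021], [0.012, -0.089, -0.996, 0.992], [0.0, 0.0, 0.0, 1.0]]
{'clock': 0.1, 'qpos': array([ 1.00390272e+00,  1.58997423e-01,  1.59808051e+00, -4.28689554e-05,
        1.38618433e+00, -2.10092765e-01]), 'dq': array([-0.0001747 , -0.00133622, -0.00308153, -0.00065613, -0.00102467,
       -0.00058301]), 'effort': array([ 1.17618685e-03, -3.86505139e+01, -3.22959173e+01,  7.04990560e-02,
        3.39625566e-02, -4.54177939e-05]), 'tool_pos': array([0.20055945, 0.53829679, 0.21372389]), 'ee_rot': array([-2.96723219e-04,  1.77451658e-01,  9.84129164e-01, -7.80578307e-04]), 'force': array([ 0.09679081, -0.2940186 ,  0.16180862]), 'wrist_torque': array([-0.04810385, -0.01002577,  0.02839215]), 'finger_gap': 1.0017406438364465}
```

View pics/top1.png

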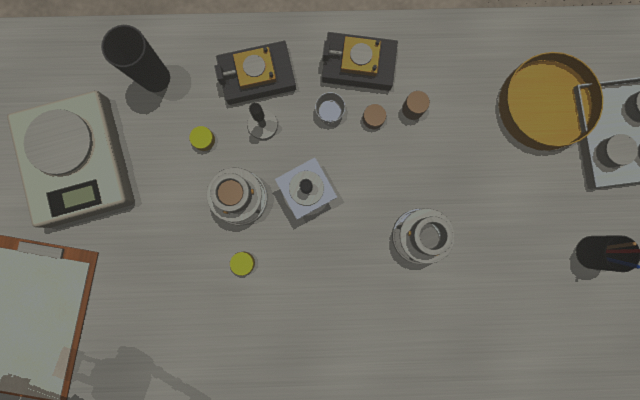

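View pics/scene1.png

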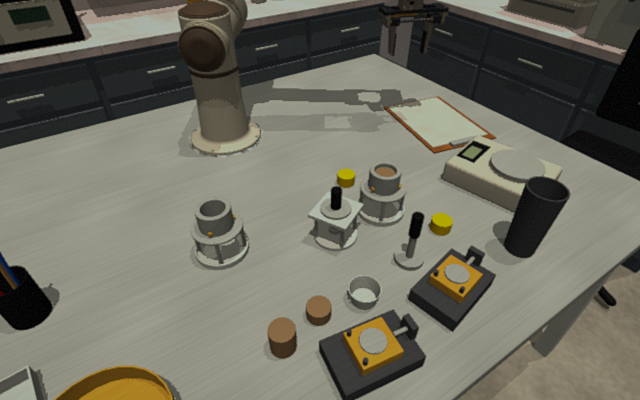

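The top view shows the loaded sleeve at about (231,193), the empty one at (431,236), the ejector in its rest at (306,187) and the tamper at (258,115). I'll zoom in to measure.

```bash
python3 - <<'E'
from h import *
im=cv2.imread("pics/top1.png")[150:240,195:345]
cv2.imwrite("pics/top1z.png",cv2.resize(im,None,fx=5,fy=5,interpolation=cv2.INTER_CUBIC))
for n,u,v,z in [("rim",231,193,.124),("collar",307,189,.086),("griptop",306,186,.136)]: print(n,px2w("top",u,v,z).round(4))
E
```

```text
rim [0.5326 0.178  0.124 ]
collar [0.5406 0.0378 0.086 ]
griptop [0.5407 0.0385 0.136 ]
```

View pics/top1z.png

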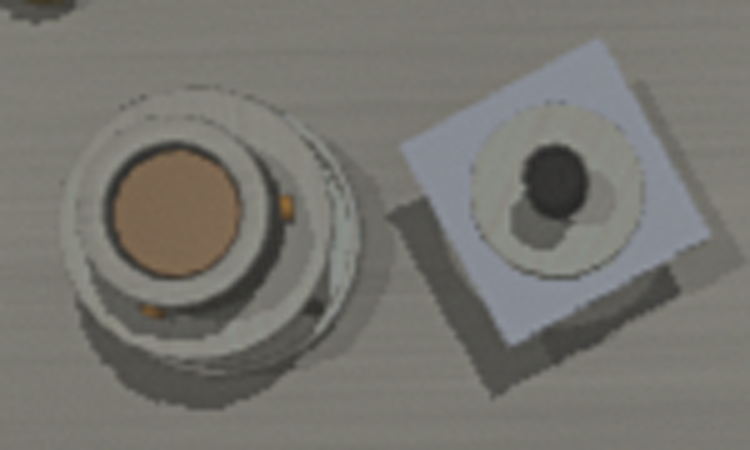

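```bash
cat >> h.py <<'E'
from scipy.spatial.transform import Rotation as R
def delta(p):
    s=read_state();w,x,y,z=s["ee_rot"];r=R.from_quat([x,y,z,w])
    return (r.inv().apply(np.array(p)-s["tool_pos"])*1000).round(1)
E
python3 - <<'E'
from h import *
# scene-camera cross-check comes by projecting the top-view estimates
rim=px2w("top",229.1,191.7,.124);col=px2w("top",306.0,187.6,.086);gt=px2w("top",305.6,185,.136)
print(rim,col,gt)
for p in(rim,col,[*col[:2],.136]): print(w2px("scene",p))
print(delta([*col[:2],.2]))
im=cv2.imread("pics/scene1.png")[150:260,290:430]
E
```

```text
[0.53511342 0.18145588 0.124     ] [0.54335572 0.03963291 0.086     ] [0.54260347 0.03922011 0.136     ]
[385.58705712 169.45302055]
[335.88002055 206.76366488]
[336.5455711  188.78781567]
[-495.4 -347.5   14.1]
```

```bash
python3 -m creep '{"linear": [[-15,-10,0],[-33,-23,0],[-33,-23,0],[-33,-23,0],[-33,-23,0]], "yaw": [0,0,0,0,0], "jaw": [91,91,91,91,91]}'
python3 -m creep '{"linear": [[-33,-23,0],[-33,-23,0],[-33,-23,0],[-33,-23,0],[-33,-23,0]], "yaw": [0,0,0,0,0], "jaw": [91,91,91,91,91]}'
python3 -m creep '{"linear": [[-33,-23,0],[-33,-23,0],[-33,-23,0],[-33,-23,0],[-15,-12,0]], "yaw": [0,0,0,0,0], "jaw": [91,91,91,91,91]}'
python3 - <<'E'
from h import *
print(delta([.543,.0395,.2]),read_state()["ee_rot"]); im=snap("wrist","w1")
print(w2px("wrist",[.543,.0395,.136]),w2px("wrist",[.543,.0395,.086]),w2px("wrist",[.5351,.1815,.124]))
E
```

```text
clock: 0.52
tool_pos: [0.3032, 0.3902, 0.2141]
ee_rot: [-0.0, 0.177, 0.984, -0.0]
force: [0.7, 0.9, -0.1]
finger_gap: 0.994
clock: 0.93
tool_pos: [0.4179, 0.2246, 0.2144]
ee_rot: [-0.0, 0.177, 0.984, -0.0]
force: [0.7, 0.2, 0.3]
finger_gap: 0.99
clock: 1.35
tool_pos: [0.5205, 0.0738, 0.2142]
ee_rot: [0.0, 0.179, 0.984, -0.001]
force: [0.4, -0.8, -0.3]
finger_gap: 0.994
[-33.1 -24.2  14.2] [ 2.14199592e-04  1.79015161e-01  9.83846135e-01 -5.54939880e-04]
[299.19265048 244.37318758] [303.14766385 222.89858001] [454.87509948 174.94169863]
```

View pics/w1.png

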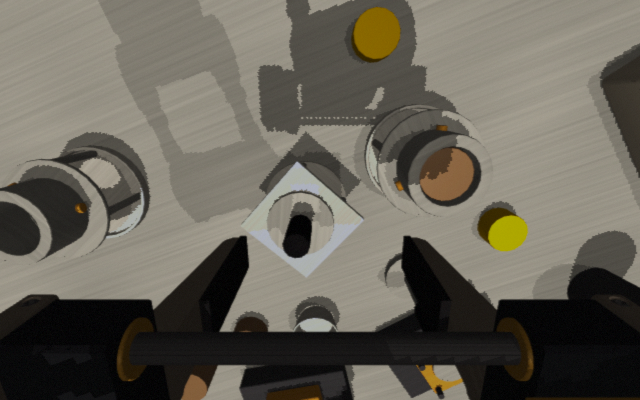

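The wrist view shows the collar at (300,223), the grip top at (297,245) and the loaded rim at about (446,174). The arm was still settling, so I'll finish the approach and look again.

```bash
python3 - <<'E'
from h import *
print(delta([.543,.0395,.2]))
E
python3 -m creep '{"linear": [[-8,-9,0],[0,0,0],[0,0,0]], "yaw": [0,0,0], "jaw": [91,91,91]}'
python3 - <<'E'
from h import *
print(delta([.543,.0395,.2]),read_state()["dq"].round(3)); 
print(w2px("wrist",[.543,.0395,.136]),w2px("wrist",[.543,.0395,.086]),w2px("wrist",[.5351,.1815,.124]))
im=snap("wrist","w2")
cv2.imwrite("pics/w2z.png",cv2.cvtColor(cv2.resize(im[90:290,230:530],None,fx=2.5,fy=2.5),cv2.COLOR_RGB2BGR))
E
```

```text
[-32.  -23.1  14.2]
clock: 1.65
tool_pos: [0.5227, 0.0669, 0.2143]
ee_rot: [-0.0, 0.177, 0.984, 0.0]
force: [-0.1, 0.8, -0.2]
finger_gap: 0.991
[-28.6 -18.5  14.3] [ 0.021 -0.01   0.006  0.004  0.002  0.005]
[304.24986265 240.82788778] [307.35558171 219.92901905] [460.59522091 171.75358794]
```

View pics/w2z.png

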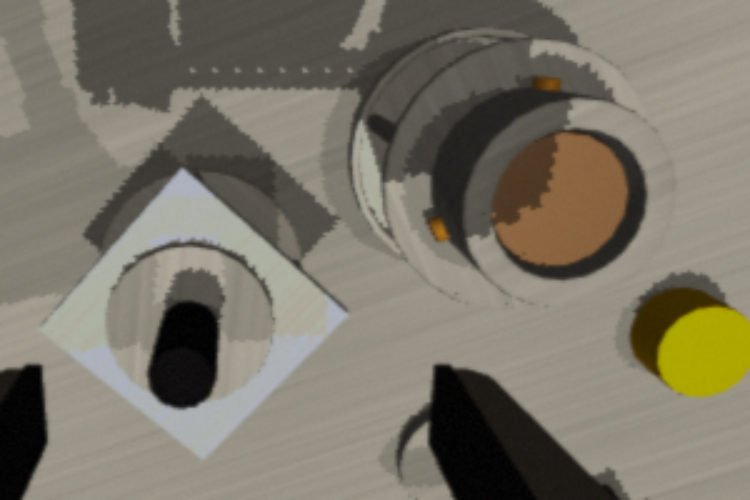

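```bash
python3 - <<'E'
from h import *
rim=px2w("wrist",457.4,171.4,.124);g=px2w("wrist",303.2,240.4,.136);c=px2w("wrist",306,220.4,.086)
print(rim,g,c, delta([*((g+c)/2)[:2],.098]))
E
```

```text
[0.53375356 0.17956084 0.124     ] [0.54230567 0.03923458 0.136     ] [0.5429823  0.03847598 0.086     ] [-28.8 -19.7 116.4]
```

```bash
python3 -m creep '{"linear": [[-15,-10,10],[-14,-10,20],[0,0,25],[0,0,25],[0,0,20]], "yaw": [0,0,0,0,0], "jaw": [91,91,91,91,91]}'
python3 -m creep '{"linear": [[0,0,16],[0,0,0],[0,0,0],[0,0,0],[0,0,0]], "yaw": [0,0,0,0,0], "jaw": [91,91,91,60,40]}'
python3 -m creep '{"linear": [[0,0,0],[0,0,0],[0,0,0],[0,0,0],[0,0,0]], "yaw": [0,0,0,0,0], "jaw": [10,10,10,10,10]}'
```

```text
clock: 2.12
tool_pos: [0.5423, 0.0388, 0.1129]
ee_rot: [-0.001, 0.177, 0.984, 0.0]
force: [-0.2, 0.9, 0.3]
finger_gap: 0.99
clock: 2.53
tool_pos: [0.5445, 0.0378, 0.1004]
ee_rot: [0.002, 0.177, 0.984, 0.0]
force: [1.3, 0.9, -0.6]
finger_gap: 0.866
clock: 2.95
tool_pos: [0.5434, 0.0375, 0.0988]
ee_rot: [0.0, 0.177, 0.984, 0.0]
force: [0.5, 0.4, -0.7]
finger_gap: 0.509
```

```bash
python3 -m creep '{"linear": [[0,0,0],[0,0,0],[0,0,0],[0,0,0],[0,0,0]], "yaw": [0,0,0,0,0], "jaw": [10,10,10,10,10]}'
python3 -m creep '{"linear": [[0,0,0],[0,0,0],[0,0,-10],[0,0,-20],[0,0,-25]], "yaw": [0,0,0,0,0], "jaw": [10,10,10,10,10]}'
```

```text
clock: 3.37
tool_pos: [0.5435, 0.0378, 0.0986]
ee_rot: [0.0, 0.177, 0.984, 0.0]
force: [0.9, 1.6, 0.3]
finger_gap: 0.256
clock: 3.78
tool_pos: [0.541, 0.0376, 0.1521]
ee_rot: [-0.003, 0.177, 0.984, -0.0]
force: [0.3, 0.1, -3.5]
finger_gap: 0.255
```

```bash
python3 -m creep '{"linear": [[0,0,-30],[0,0,-30],[0,0,-15],[0,0,0],[0,0,0]], "yaw": [0,0,0,0,0], "jaw": [10,10,10,10,10]}'
python3 - <<'E'
from h import *
print(delta([.5345,.1805,.228]))
snap("scene","s2");im=snap("wrist","w3")
E
```

```text
clock: 4.2
tool_pos: [0.5433, 0.0374, 0.2288]
ee_rot: [0.0, 0.177, 0.984, -0.0]
force: [-0.3, 0.5, -4.6]
finger_gap: 0.253
[ 58.3 131.    0.8]
```

View pics/w3.png

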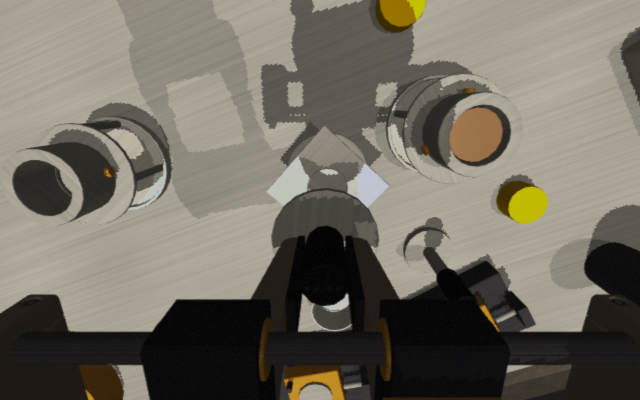

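The ejector hangs upright between the fingers, and the rest is empty at (328,185). Next I'll carry it over the loaded sleeve.

```bash
python3 -m creep '{"linear": [[8,17,0],[14,32,0],[14,32,0],[14,32,0],[8,18,0]], "yaw": [0,0,0,0,0], "jaw": [10,10,10,10,10]}'
python3 -m creep '{"linear": [[0,0,0],[0,0,0],[0,0,0]], "yaw": [0,0,0], "jaw": [10,10,10]}'
python3 - <<'E'
from h import *
print(delta([.5345,.1805,.228]))
a=snap("top","t2");b=snap("scene","s3")
z=lambda i,r,c:cv2.resize(i[r:r+120,c:c+160],None,fx=2.5,fy=2.5,interpolation=cv2.INTER_CUBIC)
cv2.imwrite("pics/c3.png",cv2.cvtColor(np.hstack([z(a,130,150),z(b,80,310)]),cv2.COLOR_RGB2BGR))
E
```

```text
clock: 4.72
tool_pos: [0.5327, 0.1836, 0.226]
ee_rot: [-0.002, 0.177, 0.984, 0.0]
force: [0.5, 0.8, -3.9]
finger_gap: 0.252
clock: 4.97
tool_pos: [0.534, 0.1799, 0.2269]
ee_rot: [-0.001, 0.177, 0.984, -0.001]
force: [-0.1, 0.2, -3.8]
finger_gap: 0.255
[-0.3  0.8 -1.1]
```

View pics/c3.png

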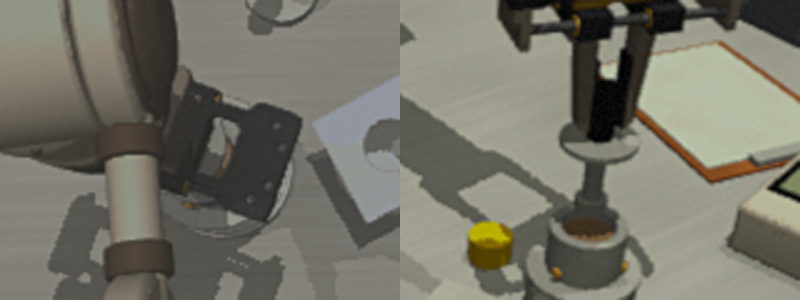

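The foot hangs centred over the bore and the core is visible below it. Now I'll lower it.

```bash
python3 -m creep '{"linear": [[0,0,8],[0,0,8],[0,0,6],[0,0,3],[0,0,0]], "yaw": [0,0,0,0,0], "jaw": [10,10,10,10,10]}'
python3 -m creep '{"linear": [[0,0,5],[0,0,5],[0,0,5],[0,0,5],[0,0,5]], "yaw": [0,0,0,0,0], "jaw": [10,10,10,10,10]}'
python3 -m creep '{"linear": [[0,0,4],[0,0,4],[0,0,4],[0,0,4],[0,0,4]], "yaw": [0,0,0,0,0], "jaw": [10,10,10,10,10]}'
```

```text
clock: 5.48
tool_pos: [0.5339, 0.1803, 0.202]
ee_rot: [-0.001, 0.178, 0.984, -0.0]
force: [-0.8, 0.4, -3.8]
finger_gap: 0.257
clock: 5.9
tool_pos: [0.5367, 0.1808, 0.1813]
ee_rot: [0.003, 0.177, 0.984, 0.001]
force: [0.1, -0.8, 2.3]
finger_gap: 0.255
clock: 6.32
tool_pos: [0.535, 0.1806, 0.1584]
ee_rot: [0.0, 0.177, 0.984, 0.0]
force: [0.4, 0.3, 2.7]
finger_gap: 0.258
```

```bash
python3 -m creep '{"linear": [[0,0,4],[0,0,4],[0,0,3],[0,0,2],[0,0,0]], "yaw": [0,0,0,0,0], "jaw": [10,10,10,10,10]}'
python3 -m creep '{"linear": [[0,0,1],[0,0,1],[0,0,0],[0,0,0]], "yaw": [0,0,0,0], "jaw": [10,10,10,10]}'
```

```text
clock: 6.73
tool_pos: [0.5338, 0.1805, 0.1442]
ee_rot: [-0.001, 0.177, 0.984, -0.0]
force: [0.1, -0.2, -3.2]
finger_gap: 0.255
clock: 7.07
tool_pos: [0.5349, 0.1806, 0.1437]
ee_rot: [0.0, 0.177, 0.984, 0.0]
force: [0.5, -0.6, -3.7]
finger_gap: 0.256
```

```bash
python3 -m creep '{"linear": [[0,0,1],[0,0,0],[0,0,0]], "yaw": [0,0,0], "jaw": [10,10,10]}'
python3 -m creep '{"linear": [[0,0,1],[0,0,0],[0,0,0]], "yaw": [0,0,0], "jaw": [10,10,10]}'
python3 - <<'E'
from h import *
b=snap("scene","s4");a=snap("wrist","w4")
z=lambda i,r,c:cv2.resize(i[r:r+120,c:c+160],None,fx=2.5,fy=2.5,interpolation=cv2.INTER_CUBIC)
cv2.imwrite("pics/c4.png",cv2.cvtColor(np.hstack([z(b,120,310),cv2.resize(a[150:390,160:480],(400,300))]),cv2.COLOR_RGB2BGR))
E
```

```text
clock: 7.32
tool_pos: [0.5348, 0.1806, 0.1426]
ee_rot: [0.0, 0.177, 0.984, 0.0]
force: [-0.2, 1.3, -3.9]
finger_gap: 0.252
clock: 7.57
tool_pos: [0.5348, 0.1806, 0.1425]
ee_rot: [0.0, 0.177, 0.984, -0.0]
force: [-4.6, -0.1, 5.6]
finger_gap: 0.256
```

View pics/c4.png

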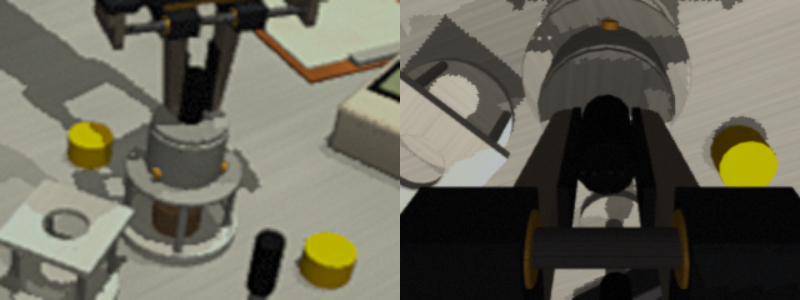

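The collar rests on the rim, with the force now reversed to +5.6 N. The core stands on the tray below the sleeve, at about (175,215) in the left half. Next I'll release and rise.

```bash
python3 -m creep '{"linear": [[0,0,0],[0,0,0],[0,0,0],[0,0,0],[0,0,0]], "yaw": [0,0,0,0,0], "jaw": [40,75,75,75,75]}'
python3 -m creep '{"linear": [[0,0,0],[0,0,0],[0,0,0],[0,0,0],[0,0,0]], "yaw": [0,0,0,0,0], "jaw": [75,75,75,75,75]}'
python3 -m creep '{"linear": [[0,0,-5],[0,0,-10],[0,0,-20],[0,0,-30],[0,0,-30]], "yaw": [0,0,0,0,0], "jaw": [75,75,75,75,75]}'
python3 -m creep '{"linear": [[0,-10,-15],[0,-30,0],[0,-30,0],[0,0,0],[0,0,0]], "yaw": [0,0,0,0,0], "jaw": [75,75,75,75,75]}'
python3 - <<'E'
from h import *
print(w2px("wrist",[.5345,.1805,.124]),w2px("wrist",[.5345,.1805,.18]))
b=snap("scene","s5");a=snap("wrist","w5")
z=lambda i,r,c:cv2.resize(i[r:r+120,c:c+160],None,fx=2.5,fy=2.5,interpolation=cv2.INTER_CUBIC)
cv2.imwrite("pics/c5.png",cv2.cvtColor(np.hstack([z(b,120,310),cv2.resize(a[0:300,240:640],(400,300))]),cv2.COLOR_RGB2BGR))
E
```

```text
clock: 8.08
tool_pos: [0.5349, 0.1806, 0.1415]
ee_rot: [0.0, 0.177, 0.984, 0.0]
force: [0.2, 0.5, 0.1]
finger_gap: 0.596
clock: 8.5
tool_pos: [0.5348, 0.1806, 0.1416]
ee_rot: [0.0, 0.177, 0.984, 0.0]
force: [0.2, -0.4, -0.4]
finger_gap: 0.818
clock: 8.92
tool_pos: [0.5342, 0.1805, 0.238]
ee_rot: [-0.001, 0.177, 0.984, -0.0]
force: [0.6, 0.5, 0.6]
finger_gap: 0.816
clock: 9.33
tool_pos: [0.5105, 0.1142, 0.2529]
ee_rot: [0.001, 0.178, 0.984, 0.0]
force: [0.6, 0.3, -0.3]
finger_gap: 0.819
[398.31890347 191.02308888] [413.73328826 209.82831422]
```

View pics/c5.png

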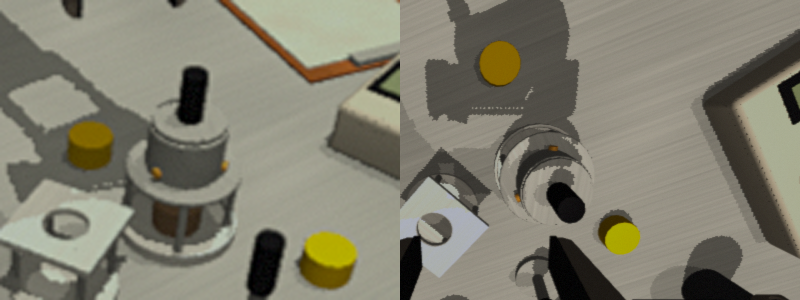

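The ejector stands upright with its collar flat on the rim and the core on the tray below. The gripper is clear of it.

```bash
python3 -c "
from station import *
print(read_state()['force']);print(sign_off())"
```

```text
[-0.50225991  0.60826058  0.23178496]
the job is handed in; nothing more can be done
None
```

The core is out of its sleeve and on the catch tray, and the ejector is standing in the sleeve with its collar on the rim. I handed the job in at about 9.4 s of the 40 s allowed; no verdict is reported.

- **Positions:** I found the loaded sleeve at about (0.5345, 0.1805) and the ejector at about (0.5425, 0.039). The top and wrist cameras agreed to about 1 mm on the ejector and about 2.5 mm on the rim.
- **Push:** The wrist force rose about 6 N above the hanging weight while the core was moving, then fell back to the weight once it dropped free. It reversed to +5.6 N when the collar met the rim.
- **Last checks:** The last pictures show the core on the tray under its sleeve and the ejector upright with its collar flat on the rim. The gripper was open and well clear, with a wrist force under 1 N. I judged the ejector's tilt and the core's position by eye and did not measure them. No check failed or disagreed.

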